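# Switch the dust extraction over to the bench hood

### The arm

A 7-joint arm with a two-finger parallel gripper is mounted at the origin on the work surface. World frame = base frame: x ahead of the robot, y to its left, z up, the work surface at z = 0. Lengths are in m, angles in rad, forces in N, time in s.
With the tool pointing down it reaches from about 0.425 to 1.025 m from the base axis. Payload 3.6 kg.
Tool frame: the origin (TCP) lies between the finger pads; the fingertips stand 17 mm ahead of it and the grasp point (between the pads) lies 2 mm behind it (bot.tip_reach is the distance from the TCP to the fingertips, in m); z points along the fingers, y is the line along which they close (so a half turn about z gives the same grasp; the last joint's range is limited). The gripper opens to 85 mm and grips with 20 to 120 N. Pads are 22 mm wide; open, the fingers measure 114 mm over their backs; the gripper's body (76 mm by 85 mm) begins 54 mm behind the grasp point. The pads swing forward as they close: fully open they stand 13 mm farther back than shut.
Start: joints at [-1.367, 0.591, 0.048, 1.609, -0.033, 0.943, -0.034], TCP at [0.212, 0.693, 0.248] pointing down, gripper open.
Joint ranges: [-2.69, 2.69], [-0.47, 2.24], [-1.27, 1.36], [0.19, 2.51], [-1.53, 4.68], [0.08, 2.07], [-3.09, 3.09]. Speed limits (rad/s): [2.57, 2.57, 3.14, 3.14, 3.14, 3.14, 3.14].

### API

Orientations are given as a 3x3 rotation matrix whose columns are the frame's x, y, z axes.
In Python, from plant import readout, vision, order, bot gives the robot as it stands.
- The arm moves only by the tool step_arm, never from a script. Its argument "moves" is a list of rows, each a list of 7 numbers: the shift along the tool's x, y, z as a fraction of full scale, then the turn, a rotation vector about the tool's x, y, z as a fraction of full scale, then the gripper command: -1 is shut, 1 is fully open, values between are in proportion. In form: [[x, y, z, rx, ry, rz, hand], ...]. A call has 1 to 12 rows; each row shifts and turns the commanded pose from where the row before left it, along the tool's axes as they then stand; what a row does not reach is not made up. Full scale, the value 1, is 50 mm for a shift and 0.15 rad for a turn. A row lasts 1/10 s, in which the tool goes at most 50 mm and 8.59 degrees, less where a joint would pass 70% of its speed; a pose out of reach is approached as far as the arm can. A call with a number of a shift or a turn outside -1 to 1 is refused whole. A call with a gripper value outside its range is refused whole. The fingers move at their own pace and stop on an object; "squeeze" is the grip in N (left out, the last holds). Time passes only in rows, so rows that do not move let the fingers close. It gives the time, the measured TCP pose, the force, the opening and the grip force at its end, in the units of the state.
- readout.state(): the state, without advancing time (a new reading comes with each control period).
- vision.read_camera(name): name is "side" or "top" or "wrist"; returns a dict with "pixels" (480x640x3 uint8, red, green, blue), "intrinsics" (3x3 intrinsics, pixels), "D" ([k1, k2, p1, p2, k3] as OpenCV has them; the pictures are not rectified), "extrinsics" (4x4, takes a point from camera to world coordinates); the wrist camera has in their place "hand_eye" (4x4, takes a point from camera to tool coordinates, whose origin is the TCP and whose axes are the flange's). Camera axes: x right, y down, z forward; pixel columns grow to the right and rows downward; lengths in m; the calibration is good to about 2 mm. A picture is of the moment at which its call begins: read the wrist's pose just before it. There is no depth.
- order.sign_off(): hands the job in; it is judged then, once.
The state is a dict: "t": time; "qpos": joint angles; "dq": joint speeds; "tau": joint torques, N m; "tool_pos": TCP position; "ee_rot": TCP orientation; "force": force on the tool from outside, world axes, zero at the start; "moment": the same for the moment, N m; "gripper_width": opening from 0.0 (shut) to 1.0 (fully open); "finger_force": force on a finger pad.
Only numpy, scipy, OpenCV 4.12 (cv2) and the standard library are available. Lean on these libraries where they do the work, as an engineer would, in place of code of your own. Each camera call takes 0.05 s, during which the arm holds its last target. There are 200 camera calls.

### The job

The dust collector is drawing through the round hose port and is wanted at the wide bench hood. With the fingertips, push the slide of the hood's blast gate fully open first, and only then push the slide of the round port's gate fully shut, so that the collector is never choked with both gates shut. Push the slides gently, without clamping them in the gripper, and leave the jar, tape measure, glue bottle and screwdriver where they are.

Things in the scene. Friction and masses are not known exactly. Their poses are not given: they have to be found in the camera images.
- main_duct: fixed main duct, 100 mm across and 740 mm long, axis level and 85 mm above the bench; the two branches leave it at right angles towards the robot, 400 mm apart. Origin on the bench under its middle; y runs along the duct, +x points away from the robot (turned up to 0.12 rad). Its top is 139 mm above the bench
- hood_branch: fixed duct branch ending in the wide bench hood, a grey rectangular flared mouth 190 mm wide, 85 to 145 mm from the gate on the robot's side (-x), top 141 mm above the bench. Origin on the bench under its blast gate's centre; +x level along the duct to the main duct, +y along the slide, z up. Gate body black, 28 (x) by 100 (y) by 100 mm, top 135 mm above the bench; duct 65 mm across, axis 85 mm above the bench
- port_branch: fixed duct branch ending in the round hose port, a black stepped adapter 74 to 49 mm across, 74 to 149 mm from the gate on the robot's side (-x). Origin on the bench under its blast gate's centre; +x level along the duct to the main duct, +y along the slide, z up. Gate body black, 28 (x) by 100 (y) by 100 mm, top 135 mm above the bench; duct 65 mm across, axis 85 mm above the bench
- hood_slide (a joint): steel plate of the hood's gate, sliding along +y of its branch. 0 = shut: the half with a 64 mm round hole projects on the -y side. 0.075 = open: the plain half projects on the +y side. Stops at both ends; stays where left (friction about 3 N). Plate 215 mm long, 80 mm tall (45 to 125 mm above the bench), a bent tab across each end: 40 mm wide, 80 tall, 5 thick
- port_slide (a joint): steel plate of the round port's gate, sliding along +y of its branch. 0 = shut: the half with a 64 mm round hole projects on the -y side. 0.075 = open: the plain half projects on the +y side. Stops at both ends; stays where left (friction about 3 N). Plate 215 mm long, 80 mm tall (45 to 125 mm above the bench), a bent tab across each end: 40 mm wide, 80 tall, 5 thick
- hood_slide_holed_end (a point): centre of the outer face of the tab at the holed end (-y end) of the hood's slide, 85 mm above the bench, 147.5 mm from the gate's centre when shut and 72.5 mm when open; moves with the slide. Its axes are those of the branch. Pushing this face towards +y of the branch opens the gate
- hood_slide_plain_end (a point): centre of the outer face of the tab at the plain end (+y end) of the hood's slide, 85 mm above the bench, 72.5 mm from the gate's centre when shut and 147.5 mm when open; moves with the slide. Its axes are those of the branch. Pushing this face towards -y of the branch shuts the gate
- port_slide_holed_end (a point): centre of the outer face of the tab at the holed end (-y end) of the round port's slide, 85 mm above the bench, 147.5 mm from the gate's centre when shut and 72.5 mm when open; moves with the slide. Its axes are those of the branch. Pushing this face towards +y of the branch opens the gate
- port_slide_plain_end (a point): centre of the outer face of the tab at the plain end (+y end) of the round port's slide, 85 mm above the bench, 72.5 mm from the gate's centre when shut and 147.5 mm when open; moves with the slide. Its axes are those of the branch. Pushing this face towards -y of the branch shuts the gate
- screw_jar: glass jar of screws with a steel lid, 64 mm across, 80 mm tall, standing between the two branches near the main duct; origin at the centre of its underside; not to be disturbed
- tape_measure: yellow tape measure standing on edge, 78 by 38 mm, 59 mm tall, on the robot's side between the two branches; origin at the centre of its underside; not to be disturbed
- glue_bottle: white glue bottle with a red nozzle, 62 mm across, 177 mm tall, standing out to the robot's left, nearer the robot than the gates; origin at the centre of its underside; not to be disturbed
- screwdriver: screwdriver about 200 mm long lying out to the robot's right, nearer the robot than the gates; origin at the middle of its length, on the bench; not to be disturbed

How it is judged:
By the outcome, as a careful person would: the job done as asked, in the order asked, and still so for the second after the job is handed in, with the robot touching nothing.
It also fails if it takes over 59 s, if anything falls off the work surface, if the arm or the gripper's body presses on something with over 40 N, if the wrist force passes 120 N, or if a joint passes its speed limit or range.

## Working session

There is one attempt and no reset: what is moved stays moved. The work goes in short steps, Python scripts to look and compute and a tool call to move; the robot and the scene stay as the last step left them, time stands still between calls to the robot, and variables do not carry over. Pictures are saved under pics/ and viewed, at most 10 in all, crops included, and the job is handed in when it is done.

Besides the shell and the picture viewer there is one more tool, called after "Emit:" in YAML: its name, and indented under it one key for each argument. step_arm: Moves the arm, as the interface text tells. Its arguments: {"type":"object","properties":{"moves":{"type":"array"},"squeeze":{"type":"number"}},"required":["moves"]}

```bash
ls; mkdir -p pics
python3 - <<'E'
from plant import readout, vision
import cv2, pickle
s=readout.state(); print({k:s[k] for k in ('t','tool_pos','ee_rot','gripper_width','qpos')})
d={}
for n in ('top','side'):
    c=vision.read_camera(n); d[n]=c; cv2.imwrite(f'pics/{n}0.png',c['pixels'][:,:,::-1]); print(n,c['intrinsics'],c['D'],c['extrinsics'])
pickle.dump(d,open('cams.pkl','wb'))
E
```

```text
pics
{'t': 0.0, 'tool_pos': array([0.21177826, 0.69255438, 0.24712417]), 'ee_rot': array([[-9.56305274e-01,  2.92369569e-01, -5.08230649e-04],
       [ 2.92369967e-01,  9.56302739e-01, -2.20749117e-03],
       [-1.59380879e-04, -2.25962682e-03, -9.99997434e-01]]), 'gripper_width': 0.9975156681841726, 'qpos': array([-1.36755109,  0.59214066,  0.04832731,  1.60982746, -0.03328095,
        0.94269456, -0.03372791])}
top [[434.70154342   0.         321.14830671]
 [  0.         434.70154342 244.390617  ]
 [  0.           0.           1.        ]] [0.03501667 0.         0.         0.         0.        ] [[-0.01158849 -0.98725713  0.15871062  0.37089105]
 [-0.99981392  0.01388816  0.0133882  -0.01937816]
 [-0.0154218  -0.15852594 -0.98723437  1.09956886]
 [ 0.          0.          0.          1.        ]]
side [[546.90649321   0.         329.6519998 ]
 [  0.         546.90649321 242.82958509]
 [  0.           0.           1.        ]] [0.01220977 0.         0.         0.         0.        ] [[ 0.99183535 -0.08003549  0.0992822   0.38638702]
 [-0.1268897  -0.69699728  0.7057576  -1.08593346]
 [ 0.01271376 -0.71259323 -0.70146223  1.1237722 ]
 [ 0.          0.          0.          1.        ]]
```

View pics/top0.png

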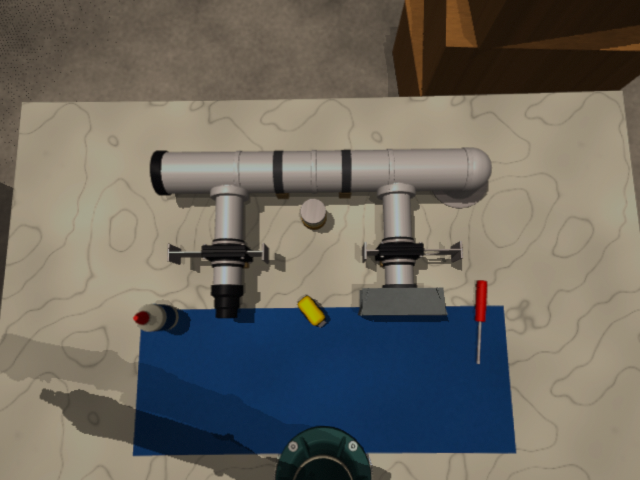

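View pics/side0.png

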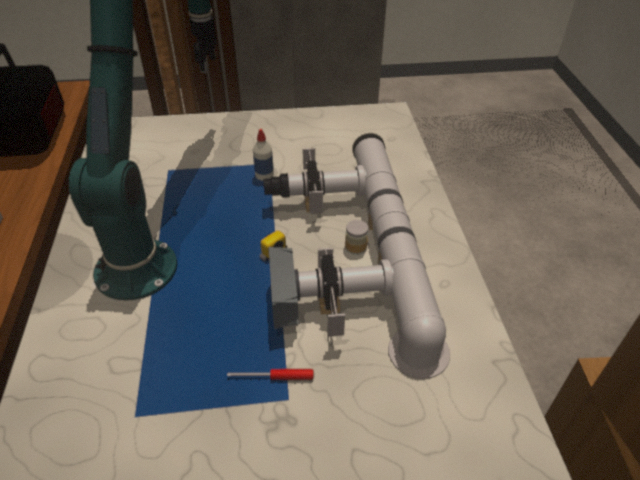

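The top view shows the port on the left (gate about (226,253), long end left, open) and the hood on the right (gate about (402,252), long end right at 460, shut). The side view agrees. I'll zoom in to measure.

Run:
```python
import pickle,cv2
d=pickle.load(open('cams.pkl','rb'))
im=d['top']['pixels'][:,:,::-1]
a=cv2.resize(im[225:285,155:285],None,fx=6,fy=6,interpolation=cv2.INTER_CUBIC)[:300]
b=cv2.resize(im[225:285,350:480],None,fx=6,fy=6,interpolation=cv2.INTER_CUBIC)[:300]
import numpy as np
cv2.imwrite('pics/z.png',np.clip(np.vstack([a,b])*1.0*1.5,0,255))
```

```text
[ WARN:0@0.025] global loadsave.cpp:1063 imwrite_ Unsupported depth image for selected encoder is fallbacked to CV_8U.
```

View pics/z.png

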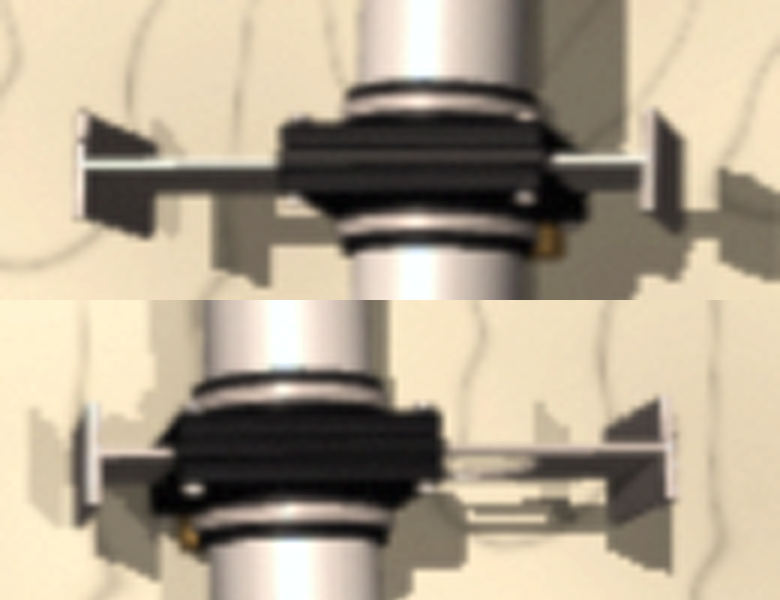

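```bash
cat > h.py <<'E'
import numpy as np,cv2,pickle
def ray(c,uv,z):
    n=cv2.undistortPoints(np.array([[uv]],float),c['intrinsics'],c['D'])[0,0]
    T=c['extrinsics']; d=T[:3,:3]@np.array([n[0],n[1],1]); o=T[:3,3]
    return o+d*(z-o[2])/d[2]
E
python3 - <<'E'
from h import *
d=pickle.load(open('cams.pkl','rb')); c=d['top']
Z=lambda x,y,x0,y0=225:(x0+(x+.5)/6-.5,y0+(y+.5)/6-.5)
pts={'port_plain':Z(78,164,155),'port_holed':Z(655,158,155),'hood_holed':Z(676,149,350),'hood_plain':Z(87,152,350)}
P={}
for k,v in pts.items(): P[k]=ray(c,v,.125); print(k,P[k].round(4))
for a in('port','hood'):
    e=P[a+'_plain']-P[a+'_holed']; m=np.linalg.norm(e); print(a,'len',m.round(4),'yaw',np.arctan2(-e[0],e[1]).round(3))
for n,uv,z in(('glue top',(139,319),.177),('glue base',(165,318),.03),('jar',(313,212),.08),('tape',(313,309),.059),('gluenozzle',(139,319),.17)): print(n,ray(c,uv,z).round(3))
print('hood mouth edges',ray(c,(361,315),.141),ray(c,(447,315),.141))
E
```

```text
port_plain [0.5152 0.3422 0.125 ]
port_holed [0.5144 0.1242 0.125 ]
hood_holed [ 0.5117 -0.3231  0.125 ]
hood_plain [ 0.5135 -0.1031  0.125 ]
port len 0.218 yaw -0.004
hood len 0.22 yaw -0.009
glue top [0.367 0.376 0.177]
glue base [0.367 0.376 0.03 ]
jar [0.614 0.013 0.08 ]
tape [0.384 0.016 0.059]
gluenozzle [0.367 0.379 0.17 ]
hood mouth edges [ 0.36851169 -0.0911092   0.141     ] [ 0.36676231 -0.27634422  0.141     ]
```

Tab length comes out at 218–220 mm. The gate bodies sit at y≈+0.213 and −0.186, with both slides at x≈0.513. So the hood slide is at about 0.01 and the port slide at about 0.057, each short of its stop. I'll start by lifting, squaring the tool and closing the fingers.

Emit:
step_arm:
  moves:
    - [0, 0, -0.6, 0, 0, -1, -1]
    - [0, 0, -0.6, 0, 0, -0.98, -1]
    - [-0.7, -0.6, 0, 0, 0, 0, -1]
    - [-0.7, -0.6, 0, 0, 0, 0, -1]
    - [-0.7, -0.6, 0, 0, 0, 0, -1]
    - [-0.7, -0.6, 0, 0, 0, 0, -1]
    - [-0.7, -0.6, 0, 0, 0, 0, -1]
    - [-0.7, -0.6, 0, 0, 0, 0, -1]
    - [-0.7, -0.6, 0, 0, 0, 0, -1]
    - [-0.7, -0.6, 0, 0, 0, 0, -1]
    - [0, 0, 0, 0, 0, 0, -1]

```text
t: 1.2
tool_pos: [0.4999, 0.4447, 0.3079]
ee_rot: [[-1.0, 0.013, 0.004], [0.013, 1.0, -0.006], [-0.005, -0.006, -1.0]]
force: [0.1, -0.5, 0.0]
gripper_width: -0.0
finger_force: 0.0
```

Emit:
step_arm:
  moves:
    - [0, -0.9, 0, 0, 0, 0, -1]
    - [0, -0.9, 0, 0, 0, 0, -1]
    - [0, -0.9, 0, 0, 0, 0, -1]
    - [0, -0.9, 0, 0, 0, 0, -1]
    - [0, -0.9, 0, 0, 0, 0, -1]
    - [0, -0.9, 0, 0, 0, 0, -1]
    - [0, -0.9, 0, 0, 0, 0, -1]
    - [0, -0.9, 0, 0, 0, 0, -1]
    - [0, -0.9, 0, 0, 0, 0, -1]
    - [0, -0.9, 0, 0, 0, 0, -1]
    - [0, -0.9, 0, 0, 0, 0, -1]
    - [0, -0.9, 0, 0, 0, 0, -1]

```text
t: 2.4
tool_pos: [0.4916, -0.0881, 0.3082]
ee_rot: [[-1.0, -0.0, -0.0], [-0.0, 1.0, 0.0], [0.0, 0.0, -1.0]]
force: [1.7, -0.2, -0.8]
gripper_width: -0.003
finger_force: 0.0
```

Emit:
step_arm:
  moves:
    - [0, -0.9, 0, 0, 0, 0, -1]
    - [0, -0.9, 0, 0, 0, 0, -1]
    - [0, -0.9, 0, 0, 0, 0, -1]
    - [0, -0.9, 0, 0, 0, 0, -1]
    - [0, -0.9, 0, 0, 0, 0, -1]
    - [0, -0.9, 0, 0, 0, 0, -1]
    - [0, 0, 0, 0, 0, 0, -1]
    - [0, 0, 0, 0, 0, 0, -1]

```text
t: 3.2
tool_pos: [0.4915, -0.3576, 0.3077]
ee_rot: [[-1.0, 0.003, -0.001], [0.003, 1.0, 0.0], [0.001, 0.0, -1.0]]
force: [0.7, 0.8, -0.7]
gripper_width: 0.002
finger_force: 0.0
```

Emit:
step_arm:
  moves:
    - [-0.44, -0.6, 0, 0, 0, 0, -1]
    - [0, 0, 0.6, 0, 0, 0, -1]
    - [0, 0, 0.6, 0, 0, 0, -1]
    - [0, 0, 0.6, 0, 0, 0, -1]
    - [0, 0, 0.6, 0, 0, 0, -1]
    - [0, 0, 0.6, 0, 0, 0, -1]
    - [0, 0, 0.6, 0, 0, 0, -1]
    - [0, 0, 0.6, 0, 0, 0, -1]
    - [0, 0, 0, 0, 0, 0, -1]
    - [0, 0, 0, 0, 0, 0, -1]

```text
t: 4.2
tool_pos: [0.5147, -0.3849, 0.0983]
ee_rot: [[-1.0, -0.002, -0.001], [-0.002, 1.0, 0.002], [0.001, 0.002, -1.0]]
force: [-0.2, -0.1, 0.4]
gripper_width: 0.003
finger_force: 0.0
```

Run:
```python
from plant import readout, vision
import cv2,numpy as np
s=readout.state(); print(s['t'],s['tool_pos'],s['force'])
a=vision.read_camera('top')['pixels'][:,:,::-1]; b=vision.read_camera('side')['pixels'][:,:,::-1]
a=cv2.resize(a[190:340,340:540],None,fx=2,fy=2,interpolation=3)
b=cv2.resize(b[200:400,200:400],None,fx=1.5,fy=1.5,interpolation=3)
cv2.imwrite('pics/a1.png',np.hstack([a,b]))
```

```text
4.2 [ 0.51473612 -0.38486847  0.09828317] [-0.20914376 -0.12712474  0.35075507]
```

View pics/a1.png

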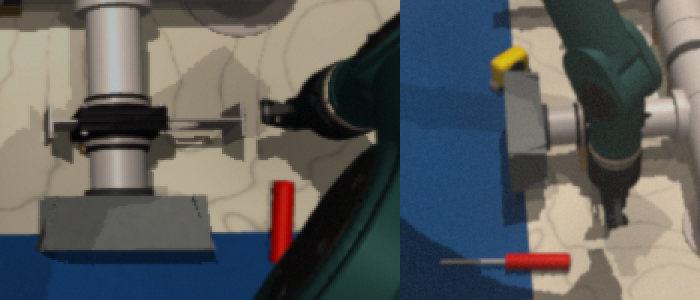

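The picture shows the closed fingertips just outside the holed tab and aligned with it, with the arm clear of everything. Now a slow push towards +y.

Emit:
step_arm:
  moves:
    - [0, 0.4, 0, 0, 0, 0, -1]
    - [0, 0.3, 0, 0, 0, 0, -1]
    - [0, 0.1, 0, 0, 0, 0, -1]
    - [0, 0.1, 0, 0, 0, 0, -1]
    - [0, 0.1, 0, 0, 0, 0, -1]
    - [0, 0.1, 0, 0, 0, 0, -1]
    - [0, 0.1, 0, 0, 0, 0, -1]
    - [0, 0.1, 0, 0, 0, 0, -1]

```text
t: 5.1
tool_pos: [0.515, -0.3224, 0.0991]
ee_rot: [[-1.0, 0.001, 0.002], [0.001, 1.0, -0.002], [-0.002, -0.002, -1.0]]
force: [0.6, -3.6, 5.7]
gripper_width: 0.002
finger_force: 3.4
```

Emit:
step_arm:
  moves:
    - [0, 0.1, 0, 0, 0, 0, -1]
    - [0, 0.1, 0, 0, 0, 0, -1]
    - [0, 0.1, 0, 0, 0, 0, -1]
    - [0, 0.1, 0, 0, 0, 0, -1]
    - [0, 0.1, 0, 0, 0, 0, -1]

```text
t: 5.6
tool_pos: [0.5151, -0.2973, 0.0991]
ee_rot: [[-1.0, 0.001, 0.002], [0.001, 1.0, -0.001], [-0.002, -0.001, -1.0]]
force: [0.6, -3.6, 6.7]
gripper_width: -0.003
finger_force: 3.4
```

Emit:
step_arm:
  moves:
    - [0, 0.1, 0, 0, 0, 0, -1]
    - [0, 0.1, 0, 0, 0, 0, -1]
    - [0, 0.1, 0, 0, 0, 0, -1]
    - [0, 0.06, 0, 0, 0, 0, -1]

```text
t: 6.0
tool_pos: [0.5152, -0.2788, 0.099]
ee_rot: [[-1.0, 0.0, 0.002], [0.0, 1.0, -0.001], [-0.002, -0.001, -1.0]]
force: [0.8, -1.9, 6.0]
gripper_width: 0.004
finger_force: 3.5
```

Emit:
step_arm:
  moves:
    - [0, 0.04, 0, 0, 0, 0, -1]
    - [0, 0.04, 0, 0, 0, 0, -1]

```text
t: 6.2
tool_pos: [0.5153, -0.2782, 0.0993]
ee_rot: [[-1.0, 0.002, 0.004], [0.002, 1.0, -0.006], [-0.004, -0.006, -1.0]]
force: [-0.2, -9.4, 4.3]
gripper_width: 0.001
finger_force: 4.2
```

Emit:
step_arm:
  moves:
    - [0, 0.04, 0, 0, 0, 0, -1]

```text
t: 6.3
tool_pos: [0.5153, -0.2778, 0.0995]
ee_rot: [[-1.0, 0.003, 0.005], [0.003, 1.0, -0.008], [-0.005, -0.008, -1.0]]
force: [-0.5, -12.3, 5.2]
gripper_width: -0.001
finger_force: 5.1
```

Emit:
step_arm:
  moves:
    - [0, 0.04, 0, 0, 0, 0, -1]
    - [0, 0, 0, 0, 0, 0, -1]
    - [0, 0, 0, 0, 0, 0, -1]

```text
t: 6.6
tool_pos: [0.5153, -0.2771, 0.0999]
ee_rot: [[-1.0, 0.004, 0.005], [0.004, 1.0, -0.009], [-0.005, -0.009, -1.0]]
force: [-0.3, -12.2, 5.5]
gripper_width: 0.002
finger_force: 5.3
```

Emit:
step_arm:
  moves:
    - [0, -0.2, 0, 0, 0, 0, -1]
    - [0, -0.8, 0, 0, 0, 0, -1]
    - [0, -0.8, 0, 0, 0, 0, -1]
    - [0, 0, -0.9, 0, 0, 0, -1]
    - [0, 0, -0.9, 0, 0, 0, -1]
    - [0, 0, -0.9, 0, 0, 0, -1]
    - [0, 0, -0.9, 0, 0, 0, -1]
    - [0, 0, -0.6, 0, 0, 0, -1]
    - [0, 0, 0, 0, 0, 0, -1]
    - [0, 0, 0, 0, 0, 0, -1]

```text
t: 7.6
tool_pos: [0.514, -0.3589, 0.3077]
ee_rot: [[-1.0, -0.002, -0.001], [-0.002, 1.0, 0.002], [0.001, 0.002, -1.0]]
force: [0.7, 0.6, -0.9]
gripper_width: 0.002
finger_force: 0.0
```

Run:
```python
from plant import readout, vision
import cv2,numpy as np
s=readout.state(); print(s['t'],s['tool_pos'],s['force'])
a=vision.read_camera('top')['pixels'][:,:,::-1]
a=cv2.resize(a[225:285,340:470],None,fx=6,fy=6,interpolation=2)
cv2.imwrite('pics/a2.png',np.clip(a*1.5,0,255).astype('uint8'))
```

```text
7.6 [ 0.51399744 -0.35889611  0.30772391] [ 0.68331841  0.56513448 -0.86604917]
```

View pics/a2.png

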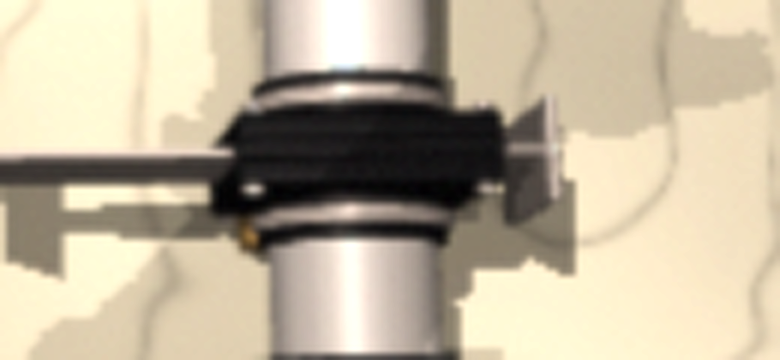

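The hood tab is now about 70–72 mm from the gate's centre (pixel 558 against 370 in the crop), and the force rose with no further motion, so it is fully open. On to the port.

Emit:
step_arm:
  moves:
    - [0, 0.9, 0, 0, 0, 0, -1]
    - [0, 0.9, 0, 0, 0, 0, -1]
    - [0, 0.9, 0, 0, 0, 0, -1]
    - [0, 0.9, 0, 0, 0, 0, -1]
    - [0, 0.9, 0, 0, 0, 0, -1]
    - [0, 0.9, 0, 0, 0, 0, -1]
    - [0, 0.9, 0, 0, 0, 0, -1]
    - [0, 0.9, 0, 0, 0, 0, -1]
    - [0, 0.9, 0, 0, 0, 0, -1]
    - [0, 0.9, 0, 0, 0, 0, -1]
    - [0, 0.9, 0, 0, 0, 0, -1]
    - [0, 0.9, 0, 0, 0, 0, -1]

```text
t: 8.85
tool_pos: [0.5119, 0.181, 0.3059]
ee_rot: [[-1.0, -0.001, -0.005], [-0.001, 1.0, -0.002], [0.005, -0.002, -1.0]]
force: [0.6, -0.4, -0.3]
gripper_width: 0.004
finger_force: 0.0
```

Emit:
step_arm:
  moves:
    - [0, 0.9, 0, 0, 0, 0, -1]
    - [0, 0.9, 0, 0, 0, 0, -1]
    - [0, 0.9, 0, 0, 0, 0, -1]
    - [0, 0.9, 0, 0, 0, 0, -1]
    - [0, 0.8, 0, 0, 0, 0, -1]
    - [0, 0, 0, 0, 0, 0, -1]
    - [0, 0, 0, 0, 0, 0, -1]
    - [0, 0, 0, 0, 0, 0, -1]

```text
t: 9.65
tool_pos: [0.5136, 0.3972, 0.3064]
ee_rot: [[-1.0, 0.001, -0.003], [0.001, 1.0, -0.004], [0.003, -0.004, -1.0]]
force: [0.1, -0.9, 0.3]
gripper_width: -0.001
finger_force: 0.0
```

Emit:
step_arm:
  moves:
    - [-0.02, 0, 0.6, 0, 0, 0, -1]
    - [0, 0, 0.6, 0, 0, 0, -1]
    - [0, 0, 0.6, 0, 0, 0, -1]
    - [0, 0, 0.6, 0, 0, 0, -1]
    - [0, 0, 0.6, 0, 0, 0, -1]
    - [0, 0, 0.6, 0, 0, 0, -1]
    - [0, 0, 0.56, 0, 0, 0, -1]
    - [0, 0, 0, 0, 0, 0, -1]
    - [0, 0, 0, 0, 0, 0, -1]

```text
t: 10.55
tool_pos: [0.5155, 0.3976, 0.1003]
ee_rot: [[-1.0, 0.002, -0.001], [0.002, 1.0, -0.002], [0.001, -0.002, -1.0]]
force: [0.5, 0.4, 0.2]
gripper_width: 0.003
finger_force: 0.0
```

Run:
```python
from plant import readout, vision
import cv2,numpy as np
s=readout.state(); print(s['t'],s['tool_pos'],s['force'])
a=vision.read_camera('top')['pixels'][:,:,::-1]; b=vision.read_camera('side')['pixels'][:,:,::-1]
a=cv2.resize(a[190:340,100:300],None,fx=2,fy=2,interpolation=3)
b=cv2.resize(b[80:280,200:400],None,fx=1.5,fy=1.5,interpolation=3)
cv2.imwrite('pics/a3.png',np.hstack([a,b]))
```

```text
10.55 [0.51545234 0.39760522 0.10031787] [0.45359549 0.40001016 0.16346607]
```

View pics/a3.png

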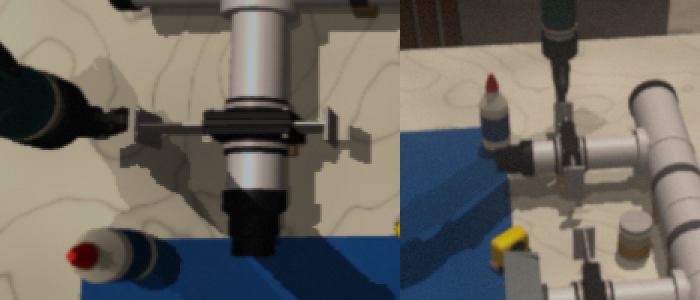

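The fingertips are just outside the port's plain tab and clear of the glue bottle. Push slowly towards −y.

Emit:
step_arm:
  moves:
    - [0, -0.4, 0, 0, 0, 0, -1]
    - [0, -0.2, 0, 0, 0, 0, -1]
    - [0, -0.1, 0, 0, 0, 0, -1]
    - [0, -0.1, 0, 0, 0, 0, -1]
    - [0, -0.1, 0, 0, 0, 0, -1]
    - [0, -0.1, 0, 0, 0, 0, -1]
    - [0, -0.1, 0, 0, 0, 0, -1]

```text
t: 11.35
tool_pos: [0.5157, 0.3459, 0.1013]
ee_rot: [[-1.0, -0.001, 0.002], [-0.001, 1.0, 0.003], [-0.002, 0.003, -1.0]]
force: [-1.2, 4.0, 6.4]
gripper_width: -0.003
finger_force: 3.7
```

Emit:
step_arm:
  moves:
    - [0, -0.1, 0, 0, 0, 0, -1]
    - [0, -0.1, 0, 0, 0, 0, -1]
    - [0, -0.1, 0, 0, 0, 0, -1]
    - [0, -0.1, 0, 0, 0, 0, -1]
    - [0, -0.1, 0, 0, 0, 0, -1]

```text
t: 11.85
tool_pos: [0.5156, 0.3208, 0.1013]
ee_rot: [[-1.0, -0.001, 0.002], [-0.001, 1.0, 0.002], [-0.002, 0.002, -1.0]]
force: [-1.2, 3.5, 6.9]
gripper_width: -0.001
finger_force: 3.9
```

Emit:
step_arm:
  moves:
    - [0, -0.08, 0, 0, 0, 0, -1]

```text
t: 11.95
tool_pos: [0.5156, 0.3165, 0.1013]
ee_rot: [[-1.0, -0.001, 0.001], [-0.001, 1.0, 0.002], [-0.001, 0.002, -1.0]]
force: [-0.5, 3.9, 6.5]
gripper_width: 0.001
finger_force: 4.0
```

Emit:
step_arm:
  moves:
    - [0, -0.08, 0, 0, 0, 0, -1]
    - [0, -0.06, 0, 0, 0, 0, -1]

```text
t: 12.15
tool_pos: [0.5155, 0.3094, 0.1013]
ee_rot: [[-1.0, -0.001, 0.001], [-0.001, 1.0, 0.002], [-0.001, 0.002, -1.0]]
force: [-1.6, 2.2, 7.9]
gripper_width: -0.006
finger_force: 4.0
```

Emit:
step_arm:
  moves:
    - [0, -0.04, 0, 0, 0, 0, -1]
    - [0, -0.04, 0, 0, 0, 0, -1]

```text
t: 12.35
tool_pos: [0.5156, 0.3084, 0.1015]
ee_rot: [[-1.0, -0.002, 0.003], [-0.002, 1.0, 0.006], [-0.003, 0.006, -1.0]]
force: [-1.3, 9.9, 5.3]
gripper_width: -0.001
finger_force: 4.6
```

Emit:
step_arm:
  moves:
    - [0, -0.04, 0, 0, 0, 0, -1]
    - [0, -0.04, 0, 0, 0, 0, -1]

```text
t: 12.55
tool_pos: [0.5158, 0.3078, 0.1018]
ee_rot: [[-1.0, -0.005, 0.004], [-0.004, 1.0, 0.01], [-0.005, 0.01, -1.0]]
force: [-2.2, 13.3, 5.9]
gripper_width: -0.005
finger_force: 5.8
```

At the stop. Hold briefly, retract and check.

Emit:
step_arm:
  moves:
    - [0, 0, 0, 0, 0, 0, -1]
    - [0, 0, 0, 0, 0, 0, -1]
    - [0, 0.2, 0, 0, 0, 0, -1]
    - [0, 0.8, 0, 0, 0, 0, -1]
    - [0, 0.8, 0, 0, 0, 0, -1]
    - [0, 0, -0.8, 0, 0, 0, -1]
    - [0, 0, -0.8, 0, 0, 0, -1]
    - [0, 0, -0.8, 0, 0, 0, -1]
    - [0, 0, -0.8, 0, 0, 0, -1]
    - [0, 0, -0.8, 0, 0, 0, -1]
    - [0, 0, 0, 0, 0, 0, -1]
    - [0, 0, 0, 0, 0, 0, -1]

```text
t: 13.75
tool_pos: [0.5154, 0.3892, 0.3006]
ee_rot: [[-1.0, 0.001, 0.001], [0.001, 1.0, -0.001], [-0.001, -0.001, -1.0]]
force: [-0.2, -0.5, -0.6]
gripper_width: 0.0
finger_force: 0.0
```

Run:
```python
from plant import readout, vision
import cv2,numpy as np
s=readout.state(); print(s['t'],s['tool_pos'],s['force'])
a=vision.read_camera('top')['pixels'][:,:,::-1]
f=cv2.resize(a[190:350,120:500],(760,320),interpolation=2)
z=cv2.resize(a[230:275,155:281],(760,271),interpolation=2)
cv2.imwrite('pics/a4.png',np.clip(np.vstack([f,z])*1.5,0,255).astype('uint8'))
```

```text
13.75 [0.51535084 0.38915544 0.30058106] [-0.18608768 -0.46098687 -0.63429804]
```

View pics/a4.png

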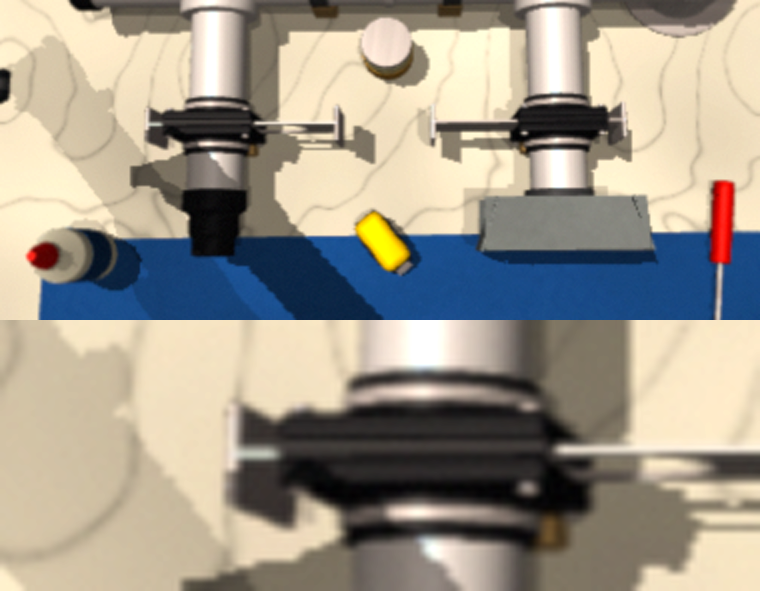

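The port's plain tab is 188 crop pixels from its gate's centre, the same as the hood's at its stop, so it is fully shut. The jar, tape measure, glue bottle and screwdriver have not moved.

```bash
python3 -c "
from plant import order
print(order.sign_off())"
```

```text
the job is handed in; nothing more can be done
None
```

I pushed the hood gate fully open, then the round port gate fully shut, each gently (about 13 N at most) to its stop; the other items look unmoved, and the job is handed in with the arm clear.

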